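# Start the turntable drive at its control box

## Robot

A 7-joint arm with a two-finger parallel gripper is mounted at the origin on a cart in front of the work surface, level with it; the furniture and walls round the work are solid. World frame = base frame: x ahead of the robot, y to its left, z up, the work surface at z = 0. Lengths are in m, angles in rad, forces in N, time in s.
With the tool pointing down it reaches from about 0.425 to 0.8 m from the base axis. Payload 8.3 kg.
Tool frame: the origin (TCP) lies at the very end of the fingers, on their centre line; the grasp point (between the pads) lies 19 mm behind it; z points along the fingers, x is the direction in which the jaws open and shut, and the axes are right-handed (so a half turn about z gives the same grasp; the last joint's range is limited). The gripper opens to 85 mm and grips with 20 to 120 N. Pads are 22 mm wide; open, the fingers measure 114 mm over their backs; the gripper's body (76 mm by 85 mm) begins 54 mm behind the grasp point. The pads swing forward as they close: fully open they stand 13 mm farther back than shut.
Start: joints at [-1.205, 0.383, 0.016, 1.37, -0.006, 1.388, -0.046], TCP at [0.26, 0.568, 0.231] pointing down, gripper open.
Joint ranges: [-2.95, 2.95], [-0.25, 2.06], [-1.52, 1.56], [0.18, 2.33], [-1.44, 4.58], [0.02, 2.06], [-3.01, 3.01]. Speed limits (rad/s): [2.39, 2.39, 3.01, 3.01, 3.14, 3.14, 3.14].

## Interface

Orientations are given as a unit quaternion [x, y, z, w].
In Python, from station import r gives the robot as it stands.
- The arm moves only by the tool drive_tool, never from a script. Its argument "series" is a list that holds one entry, the list of rows, each a list of 6 numbers: the shift along the world's x, y, z in mm, then the turn, a rotation vector about the world's x, y, z in degrees. In form: [[[tx, ty, tz, ax, ay, az], ...]]. A call has 1 to 20 rows; each row is the pose to reach, as a shift and turn from the pose commanded when the call began; what a row does not reach only later rows make up. A row lasts 1/8 s, in which the tool goes at most 62.5 mm and 10.7 degrees, less where a joint would pass 70% of its speed; a pose out of reach is approached as far as the arm can. A call with a gripper value outside its range is refused whole. "grip" is the opening, from 0 (shut) to 1 (fully open), set as the call begins (left out, the last holds). The fingers move at their own pace and stop on an object; "newtons" is the grip in N (left out, the last holds). Time passes only in rows, so rows that repeat a pose let the fingers close. It gives the time, the measured TCP pose, the force and the opening at its end, in the units of the state.
- r.get_obs(): the state, without advancing time (a new reading comes with each control period).
- r.capture(name): name is "scene" or "top" or "wrist"; returns the picture (420x560x3 uint8, blue, green, red); there is no depth.
- r.camera_model(name): a dict with "fx", "fy", "cx", "cy" (pixels), "dist" ([k1, k2, p1, p2, k3] as OpenCV has them; the pictures are not rectified), "R" (3x3) and "t" (3): a world point X has camera coordinates R X + t. Camera axes: x right, y down, z forward; pixel columns grow to the right and rows downward; lengths in m; the calibration is good to about 2 mm. A picture is of the moment at which its call begins: read the wrist's pose just before it. camera_model takes no time and is no camera call; for the wrist camera it gives the pose at the moment of the call.
- r.hand_in(): hands the job in, once; it reports no verdict.
Trained networks look in the newest picture that a camera, given by its name, has taken for a name from the list of things; names that differ only in an ending like _2 or _b are one class to them, and where a whole thing is asked for, a point or a joint stands for the part that bears it (a point fixed in the world has none). Each returns a list of dicts, best first, with "p" (0 to 1); they miss things now and then, are a little off and sometimes report something else, mostly with a low value. They report only what shows in the picture. A call takes as long as a camera call.
- r.spot_in(camera, thing): "position" ([x, y, z] in m, in world coordinates, good to about 4 mm: the middle of the surface that is visible of it).
- r.trace(camera, thing): "mask" (420x560 bool, what is visible of it).
The state is a dict: "time_s": time; "joint_positions": joint angles; "joint_vel": joint speeds; "joint_efforts": joint torques, N m; "ee_pos": TCP position; "eef_rot": TCP orientation; "force": force on the tool from outside, world axes, zero at the start; "torque": the same for the moment, N m; "finger_gap": opening from 0.0 (shut) to 1.0 (fully open).
Only numpy, scipy, OpenCV 4.12 (cv2) and the standard library are available. Lean on these libraries where they do the work, as an engineer would, in place of code of your own. Each camera call takes 0.05 s, during which the arm holds its last target. There are 200 camera calls.

## Task

Start the turntable's drive at the control box on the bench by pressing with the fingertips: first tip the rocker switch over by pressing its raised end right down, then push the square key fully in so that it stays down, then press the flat round button fully down and keep it held. Finish there: the program ends while the fingers still hold the round button down, with the rocker and the key left as set. Do not press the domed mushroom stop knob, and leave the castings and nuts lying round the box where they are; nothing is to be gripped or lifted.

Things in the scene. Friction and masses are not known exactly. Their poses are not given: they have to be found in the camera images.
- control_box: fixed grey box, 170 x 170 x 50 mm high; origin centre of its underside, +x to its back (the side with a cable gland). On its deck four fixed plates, 64 x 64 x 8 mm, at x, y = +-37.5 mm; which control has which place varies; all are white, pressed from above. Between robot and bench (x 0.31 to 0.36 m) a low rail, a tall post at y = 0.46 m and a tall clear panel at y < -0.29 m: reach in between them.
- rocker_module: plate that carries the rocker switch, the wide paddle of two wings, each 28 x 30 mm, set in a shallow V; the pivot lies along y over the plate's centre, 14.5 mm above its underside. Its origin is the centre of the plate's underside, on the box's deck (50 mm above the bench); axes as the control box's.
- rocker_press (a point): where to press the rocker straight down: on the upper face of its raised (back, +x side) wing, 19 mm from the pivot, 9 mm short of the wing's end; moves with the rocker. Starts about 22 mm above the plate's underside and 17 mm to the +x side of its centre; ends 14.5 mm above it, wing level.
- rocker_switch (a joint): tilt of the rocker, rad: 0 = as found, back wing standing up by 0.44 rad and front wing level; 0.44 = tipped over, back wing level and front wing standing up. Starts at 0 to 0.06. No spring: friction holds it where it is left; about 2 to 5 N on the wing tips it.
- key_module: plate that carries the square key, a 30 x 30 mm square cap. Its origin is the centre of the plate's underside, on the box's deck (50 mm above the bench); axes as the control box's.
- key_square_top (a point): centre of the square key's flat top, 22 mm above the plate's underside when out; moves with the key.
- key_square (a joint): how far the square key is pushed in, m: 0 out (starts at 0 to 0.0008), 0.007 fully in. No spring: it stays where it is pushed; friction about 3 N, then a hard stop.
- run_module: plate that carries the flat round hold-to-run button, 33 mm in diameter, in a low collar 44 mm in diameter whose rim is 11 mm above the plate's underside. Its origin is the centre of the plate's underside, on the box's deck (50 mm above the bench); axes as the control box's.
- run_button_top (a point): centre of the round button's flat top, 22 mm above the plate's underside when out; moves with the button.
- run_button (a joint): how far the round button is pressed, m: 0 out, 0.007 fully down (hard stop). A spring returns it: 2 N to start, 5.5 N fully down.
- stop_module: plate that carries the mushroom stop knob: a domed head 40 mm in diameter on a thinner stem, the tallest control. Its origin is the centre of the plate's underside, on the box's deck (50 mm above the bench); axes as the control box's.
- stop_knob_top (a point): top of the mushroom's dome, 34 mm above the plate's underside.
- stop_knob (a joint): how far the mushroom stop is pressed, m: 0 out, 0.007 down; sprung. To be left alone.
- casting_low: loose light-metal cover casting, 65 x 91 x 28 mm, on the bench beside the box's +y side; origin at the centre of its underside. To be left alone.
- casting_tall: loose light-metal cover casting, 64 x 82 x 38 mm, on the bench beside the box's -y side; origin at the centre of its underside. To be left alone.
- nut_a: loose flange nut, 26 mm across, 14 mm high, on the bench behind the box; origin at the centre of its underside. To be left alone.
- nut_b: a second flange nut like the first, also behind the box; origin at the centre of its underside. To be left alone.

How it is judged:
On the way, in this order (a step that is already met when the one before it is completed fails the run):
1. the rocker is tipped over (value of joint rocker_switch above 0.37 rad), for 0.1 s.
2. the square key is pushed in and stays in with nothing pressing it (value of joint key_square above 0.005 m and contact force between key_module and the fingers below 0.2 N), for 0.1 s.
3. the round button is held down (value of joint run_button above 0.0045 m and contact force between run_module and the fingers above 1 N), for 0.2 s.
At the end, for the whole second after the job is handed in: The rocker is tipped over (more than 0.37 of 0.44 rad), the square key is in (more than 5 of 7 mm), the round button is held down by the fingers (more than 4.5 of 7 mm, with more than 1 N), and the mushroom stop is not pressed (under 2 mm) (all of step 3 and value of joint rocker_switch above 0.37 rad and value of joint key_square above 0.005 m and value of joint stop_knob below 0.002 m); the arm keeps its last pose, push and grip.
It fails at once if the square key pushed in before the rocker is over (value of joint key_square above 0.003 m and value of joint rocker_switch below 0.3 rad).
It fails at once if the round button pressed before the rocker is over and the key is in (value of joint run_button above 0.003 m and (value of joint rocker_switch below 0.3 rad or value of joint key_square below 0.0045 m)).
It fails at once if the mushroom stop pressed by more than 2 mm (value of joint stop_knob above 0.002 m).
It fails at once if a casting or a nut shifted by more than 20 mm or lifted (distance of any of casting_low, casting_tall, nut_a, nut_b from where it was at the start of the episode above 0.02 m).
It also fails if it takes over 42 s, if anything falls off the work surface, if the arm or the gripper's body presses on something with over 40 N, if the wrist force passes 120 N, or if a joint passes its speed limit or range.

## Working session

There is one attempt and no reset: what is moved stays moved. The work goes in short steps, Python scripts to look and compute and a tool call to move; the robot and the scene stay as the last step left them, time stands still between calls to the robot, and variables do not carry over. Pictures are saved under pics/ and viewed, about 8 in all and at most 12, crops included, and the job is handed in when it is done.

Besides the shell and the picture viewer there is one more tool, called after "Call:" by a JSON object that holds its "fn" and its "kwargs", one argument or row to a line. drive_tool: Moves the arm, as the interface text tells. Its arguments: {"type":"object","properties":{"series":{"type":"array"},"grip":{"type":"number"},"newtons":{"type":"number"}},"required":["series"]}

```bash
mkdir -p pics; cat > look.py <<'E'
from station import r
import cv2, numpy as np
E
python3 - <<'E'
from look import *
for c in ("scene","top"):
    im=r.capture(c); cv2.imwrite(f"pics/{c}0.png",im)
    for t in ("control_box","rocker_module","key_module","run_module","stop_module","rocker_press","key_square_top","run_button_top","stop_knob_top"):
        try: print(c,t,[(np.round(d["position"],4).tolist(),round(d["p"],2)) for d in r.spot_in(c,t)[:2]])
        except Exception as e: print(c,t,e)
o=r.get_obs(); print(o)
E
```

```text
scene control_box []
scene rocker_module [([0.5598, 0.1055, 0.0629], 0.57)]
scene key_module [([0.5491, 0.029, 0.0574], 0.69)]
scene run_module [([0.5508, 0.0296, 0.0603], 0.85)]
scene stop_module [([0.4851, 0.1099, 0.0627], 0.64), ([0.4823, 0.0293, 0.0467], 0.61)]
scene rocker_press [([0.5648, 0.1074, 0.0649], 0.62)]
scene key_square_top [([0.4822, 0.0389, 0.0706], 0.69)]
scene run_button_top [([0.5591, 0.0329, 0.0714], 0.61)]
scene stop_knob_top [([0.4858, 0.1161, 0.0823], 0.63)]
top control_box [([0.5231, 0.0764, 0.0493], 0.95)]
top rocker_module []
top key_module [([0.4816, 0.0452, 0.0552], 0.86), ([0.5042, -0.0667, 0.0139], 0.7)]
top run_module [([0.5609, 0.035, 0.0609], 0.61)]
top stop_module [([0.4929, 0.1214, 0.0545], 0.57)]
top rocker_press [([0.5685, 0.1145, 0.0673], 0.9)]
top key_square_top [([0.4782, 0.0447, 0.0685], 0.58)]
top run_button_top [([0.5535, 0.032, 0.0712], 0.83), ([0.5058, -0.0668, 0.0079], 0.36)]
top stop_knob_top [([0.4906, 0.1212, 0.0823], 0.73)]
{'time_s': 1.0, 'joint_positions': array([-1.20491461,  0.38338418,  0.01635383,  1.37012711, -0.0063115 ,
        1.38820417, -0.04650319]), 'joint_vel': array([-0.00024838, -0.00012458,  0.00045301, -0.00232245, -0.00021029,
        0.00039742, -0.00066738]), 'joint_efforts': array([ 6.79651639e-04, -6.27351522e+01,  8.43543168e-01, -3.72092450e+01,
        1.68041512e-02,  2.81063811e-03, -8.80776327e-06]), 'ee_pos': array([0.25976845, 0.56842381, 0.23127656]), 'eef_rot': array([ 8.41334405e-01,  5.40514954e-01, -5.56273065e-05, -1.53166437e-05]), 'force': array([ 0.78788981, -0.09850518, -0.51444378]), 'torque': array([-0.00225716, -0.04416971, -0.03251526]), 'finger_gap': 0.9959482019683843}
```

```bash
python3 - <<'E'
from look import *
a=cv2.imread("pics/scene0.png");b=cv2.imread("pics/top0.png")
def pr(c,P):
    m=r.camera_model(c);K=np.array([[m["fx"],0,m["cx"]],[0,m["fy"],m["cy"]],[0,0,1]])
    return cv2.projectPoints(np.array([P],float),cv2.Rodrigues(np.array(m["R"]))[0],np.array(m["t"],float),K,np.array(m["dist"],float))[0][0,0]
u=pr("top",[.523,.076,.05]);print(u, pr("scene",[.523,.076,.05]))
x,y=map(int,u);w=75
c=b[max(0,y-w):y+w,max(0,x-w):x+w];print(max(0,y-w),max(0,x-w))
cv2.imwrite("pics/both.png",cv2.resize(np.hstack([a,b]),(800,300),interpolation=cv2.INTER_AREA))
cv2.imwrite("pics/crop.png",cv2.resize(c,None,fx=4,fy=4,interpolation=cv2.INTER_CUBIC))
E
```

```text
[255.47201224 266.71483297] [232.71475096 239.67059912]
191 180
```

View pics/both.png

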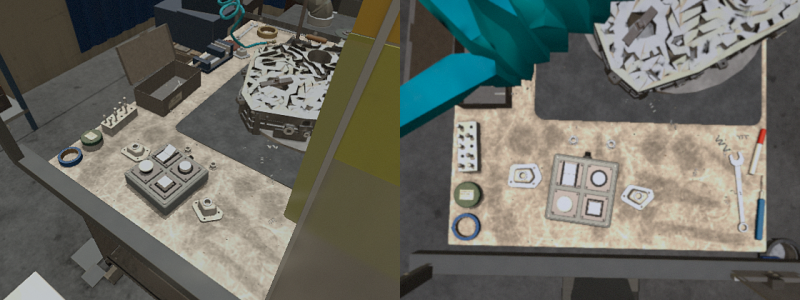

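View pics/crop.png

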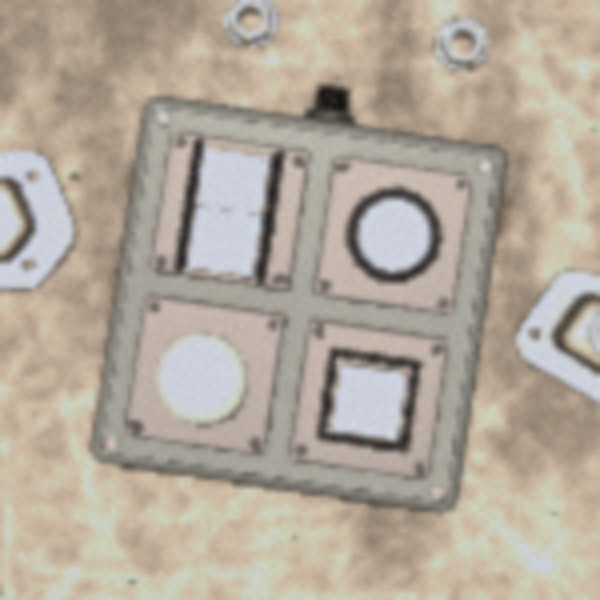

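The top crop shows, with image up as +x and left as +y: rocker back-left (232,210), run button back-right (394,236), stop knob front-left (201,378) and key front-right (369,402). The box is turned about 8° clockwise. Next I fit the box pose and look at the post.

```bash
cat >> look.py <<'E'
from scipy.optimize import least_squares
def proj(c,P):
    m=r.camera_model(c);K=np.array([[m["fx"],0,m["cx"]],[0,m["fy"],m["cy"]],[0,0,1]])
    return cv2.projectPoints(np.array(P,float),cv2.Rodrigues(np.array(m["R"]))[0],np.array(m["t"],float),K,np.array(m["dist"],float))[0][:,0]
def world(p,L):
    x,y,t=p;c,s=np.cos(t),np.sin(t);L=np.array(L,float)
    return np.c_[x+c*L[:,0]-s*L[:,1],y+s*L[:,0]+c*L[:,1],L[:,2]]
def fit(c,L,uv):
    s=least_squares(lambda p:(proj(c,world(p,L))-uv).ravel(),[.52,.076,-.14],loss="soft_l1",x_scale=[.1,.1,.3])
    return s.x,np.round((proj(c,world(s.x,L))-uv),1)
CTRL={"rocker":(.0375+.017,.0375,.072),"run":(.0375,-.0375,.072),"key":(-.0375,-.0375,.072),"stop":(-.0375,.0375,.084)}
E
python3 - <<'E'
from look import *
L=[(.085,.085,.05),(.085,-.085,.05),(-.085,-.085,.05),(-.085,.085,.05),(.0375,-.0375,.072),(-.0375,-.0375,.072),(-.0375,.0375,.079)]
uv=np.array([(148,97),(507,150),(450,512),(92,460),(394,236),(369,402),(201,378)])/4+[180,191]-.375
p,e=fit("top",L,uv);print(p,np.degrees(p[2]),e.tolist())
for k in CTRL: print(k,world(p,[CTRL[k]])[0].round(4))
w=r.capture("wrist");s=cv2.imread("pics/scene0.png")
m=r.camera_model("top");print("top cam at",-np.array(m["R"]).T@m["t"]);m=r.camera_model("scene");print("scene cam at",-np.array(m["R"]).T@m["t"])
print("post base px",proj("scene",[[.335,.46,0],[.335,.46,.3],[.335,.46,.5]]),proj("top",[[.335,.46,0],[.335,.46,.3],[.335,.46,.6]]))
cv2.imwrite("pics/sw.png",cv2.resize(np.hstack([s[:, :],w]),(800,300),interpolation=cv2.INTER_AREA))
E
```

```text
[ 0.52322491  0.07768253 -0.12308371] -7.052176977018674 [[-0.8, -1.4], [1.1, -0.6], [1.5, 1.5], [-1.7, 0.5], [0.1, -0.2], [-0.0, 0.1], [-0.1, 0.1]]
rocker [0.5819 0.1082 0.072 ]
run [0.5558 0.0359 0.072 ]
key [0.4814 0.0451 0.072 ]
stop [0.4906 0.1195 0.084 ]
top cam at [0.56514501 0.05291609 1.00197649]
scene cam at [ 0.13008953 -0.32300223  0.70104325]
post base px [[  42.88223819  229.31648206]
 [ -28.32988099  109.81148899]
 [-106.70282285  -20.39104524]] [[  48.65384698  360.32622178]
 [ -49.03167605  411.99757162]
 [-304.38831449  547.14725541]]
```

View pics/sw.png

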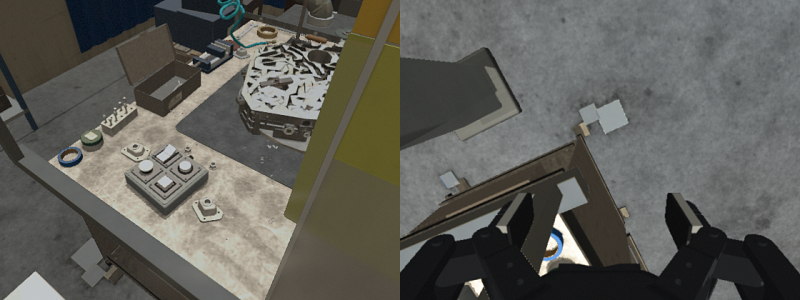

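View pics/top0.png

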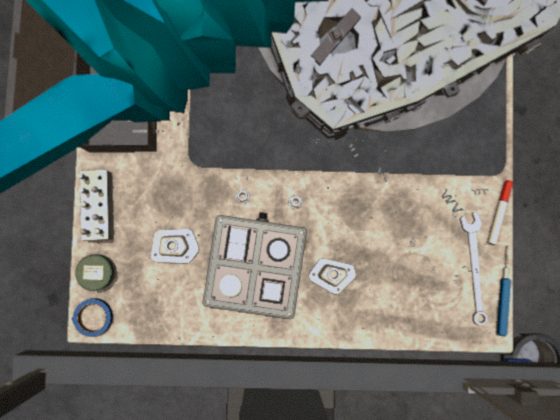

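```bash
python3 - <<'E'
from look import *
m=r.camera_model("wrist");R=np.array(m["R"]);print("wrist cam",-R.T@m["t"],"fwd",R[2],"right",R[0],r.get_obs()["time_s"])
P=[[x,y,z] for x,y in((.31,.46),(.36,.46)) for z in (0,.1,.2,.3)]
for a,b in zip(P,proj("wrist",P)/1.4): print(a,b.round(), (R@a+m["t"])[2].round(3))
E
```

```text
wrist cam [0.18970072 0.60022735 0.37259861] fwd [ 0.2740884  -0.12539108 -0.95349496] right [4.16721026e-01 9.09034392e-01 2.44991525e-04] 1.05
[0.31, 0.46, 0] [155. 178.] 0.406
[0.31, 0.46, 0.1] [142. 208.] 0.31
[0.31, 0.46, 0.2] [118. 264.] 0.215
[0.31, 0.46, 0.3] [ 64. 392.] 0.12
[0.36, 0.46, 0] [168. 201.] 0.42
[0.36, 0.46, 0.1] [159. 236.] 0.324
[0.36, 0.46, 0.2] [144. 299.] 0.229
[0.36, 0.46, 0.3] [112. 431.] 0.133
```

The post at (530,240) in the wrist picture matches its projection and is clear of the fingers. I'm retracting, then swinging round inside the post with the fingers shutting.

Call:
{"fn": "drive_tool", "kwargs": {
  "series": [
    [[-40,-30,0,0,0,0],[-90,-68,0,0,0,0],[-105,-110,0,0,0,0],[-110,-144,0,0,0,0],[-70,-160,0,0,0,0],[-32,-174,0,0,0,0],[0,-196,0,0,0,0],[32,-219,0,0,0,0],[60,-248,0,0,0,0],[89,-276,0,0,0,5],[112,-308,0,0,0,10],[134,-340,0,0,0,14],[152,-376,0,0,0,17.6],[168,-412,0,0,0,17.6],[168,-412,0,0,0,17.6],[168,-412,0,0,0,17.6]]
  ],
  "grip": 0,
  "newtons": 40
}}

```text
time_s: 3.05
ee_pos: [0.4276, 0.157, 0.2314]
eef_rot: [0.749, 0.663, 0.0, -0.0]
force: [-0.7, 0.6, -0.9]
finger_gap: -0.002
```

```bash
python3 - <<'E'
from look import *
w=r.capture("wrist")
for t in ("rocker_press","key_square_top","run_button_top","stop_knob_top"):
    print(t,[(np.round(d["position"],4).tolist(),round(d["p"],2)) for d in r.spot_in("wrist",t)[:2]])
p=[.5232,.0777,-.1231]
for k,L in CTRL.items():
    q=proj("wrist",world(p,[L]))[0];print(k,q.round(1)); cv2.circle(w,tuple(int(v) for v in q.round()),2,(0,0,255),-1)
L=[(.085,.085,.05),(.085,-.085,.05),(-.085,-.085,.05),(-.085,.085,.05)]
cv2.polylines(w,[proj("wrist",world(p,L)).round().astype(int)],True,(0,0,255),1)
cv2.imwrite("pics/w1.png",w)
E
```

```text
rocker_press [([0.5409, 0.0979, 0.0626], 0.57), ([0.476, 0.0523, 0.056], 0.57)]
key_square_top [([0.4782, 0.0501, 0.0721], 0.77)]
run_button_top [([0.5427, 0.0347, 0.0713], 0.78)]
stop_knob_top [([0.4842, 0.1181, 0.0832], 0.55), ([0.5433, 0.2266, 0.0101], 0.43)]
rocker [252.1 331.9]
run [184.2 318.6]
key [177.4 257.2]
stop [248.9 262.8]
```

View pics/w1.png

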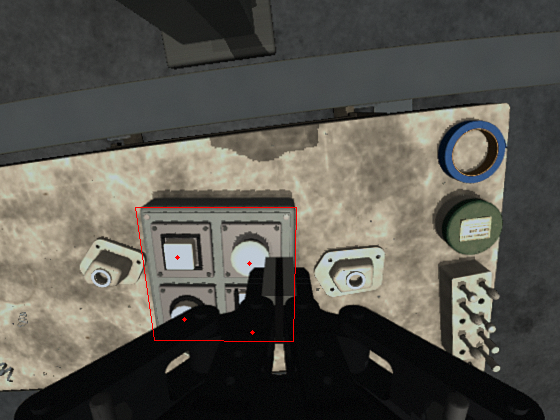

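```bash
python3 - <<'E'
from look import *
w=r.capture("wrist")
cv2.imwrite("pics/w2.png",cv2.resize(w[195:335,130:310],None,fx=4,fy=4,interpolation=cv2.INTER_CUBIC))
for t in ("key_square_top","run_button_top","stop_knob_top"):
  for d in r.trace("wrist",t)[:1]:
    ys,xs=np.nonzero(d["mask"]);print(t,d["p"],xs.mean().round(1),ys.mean().round(1),xs.min(),xs.max(),ys.min(),ys.max())
E
```

```text
key_square_top 0.85 180.0 254.0 163 197 239 269
run_button_top 0.55 240.9 295.8 238 244 291 301
stop_knob_top 0.78 247.8 255.8 230 268 239 275
```

View pics/w2.png

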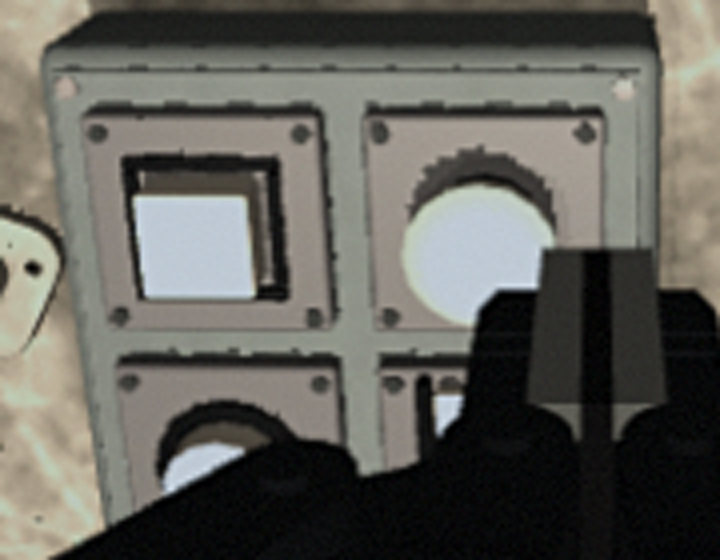

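The wrist crop shows the key's top centred at about (178.4,256.5), against a predicted (177.4,257.2), so the pose holds to about 1 mm. I'm moving over the rocker's back wing.

Call:
{"fn": "drive_tool", "kwargs": {
  "series": [
    [[35,-10,-20,0,0,0],[80,-25,-50,0,0,0],[130,-40,-85,0,0,0],[154,-49,-110,0,0,0],[154,-49,-135,0,0,0],[154,-49,-145,0,0,0],[154,-49,-150,0,0,0],[154,-49,-150,0,0,0]]
  ]
}}

```text
time_s: 4.5
ee_pos: [0.582, 0.1079, 0.082]
eef_rot: [0.749, 0.663, 0.0, 0.0]
force: [-0.0, -0.0, 0.4]
finger_gap: -0.003
```

Call:
{"fn": "drive_tool", "kwargs": {
  "series": [
    [[0,0,-3,0,0,0],[0,0,-6,0,0,0],[0,0,-9,0,0,0],[0,0,-12,0,0,0],[0,0,-14,0,0,0],[0,0,-14,0,0,0]]
  ]
}}

```text
time_s: 5.25
ee_pos: [0.5817, 0.1074, 0.0671]
eef_rot: [0.749, 0.663, -0.0, -0.0]
force: [0.4, 0.1, 0.2]
finger_gap: -0.002
```

Call:
{"fn": "drive_tool", "kwargs": {
  "series": [
    [[0,0,-2,0,0,0],[0,0,-4,0,0,0],[0,0,-5,0,0,0],[0,0,-5,0,0,0]]
  ]
}}

```text
time_s: 5.75
ee_pos: [0.5819, 0.1074, 0.0644]
eef_rot: [0.749, 0.663, 0.001, -0.0]
force: [-8.2, -0.7, 20.7]
finger_gap: 0.003
```

20.7 N at z = 0.0644, which is the expected level-wing height. I'm lifting and moving over the key.

Call:
{"fn": "drive_tool", "kwargs": {
  "series": [
    [[0,0,20,0,0,0],[0,0,52,0,0,0],[-40,-25,52,0,0,0],[-80,-50,52,0,0,0],[-101,-63,52,0,0,0],[-101,-63,52,0,0,0],[-101,-63,52,0,0,0]]
  ]
}}

```text
time_s: 6.62
ee_pos: [0.4812, 0.045, 0.1143]
eef_rot: [0.749, 0.663, 0.0, -0.0]
force: [-0.7, 0.7, 0.5]
finger_gap: 0.002
```

```bash
python3 - <<'E'
from look import *
w=r.capture("wrist");t=r.capture("top");print(r.get_obs()["ee_pos"],r.get_obs()["force"])
p=[.5232,.0777,-.1231]
for k,L in CTRL.items():
    print(k,proj("wrist",world(p,[L]))[0].round(1))
q=proj("wrist",world(p,[(0.03,.0,.06)]))[0];print(q)
a=cv2.resize(t[191:341,180:330],(400,400),interpolation=cv2.INTER_CUBIC)
cv2.imwrite("pics/w3.png",np.hstack([a,cv2.resize(w,(400,300))[:,:] if 0 else cv2.copyMakeBorder(cv2.resize(w,(400,300)),0,100,0,0,0)]))
E
```

```text
[0.48142725 0.04505208 0.11421922] [-0.10073838  0.11554067  0.28752722]
rocker [383.9 360. ]
run [279.1 341.2]
key [279.3 241.2]
stop [407.3 249. ]
[331.11353588 321.28123504]
```

View pics/w3.png

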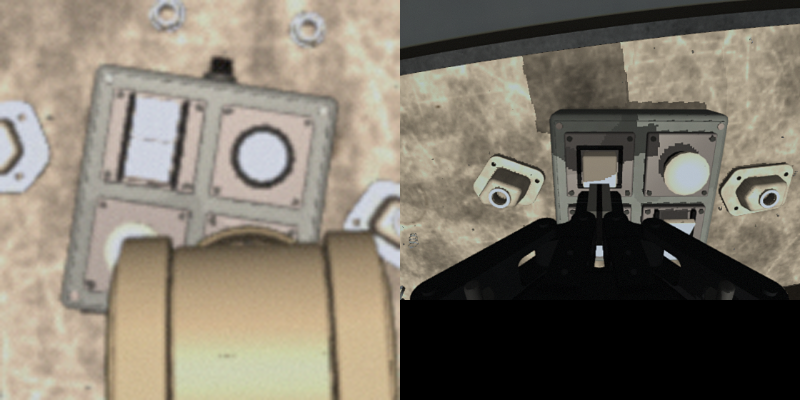

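```bash
python3 - <<'E'
from look import *
w=r.capture("wrist");b=cv2.imread("pics/top0.png");t=r.capture("top")
f=lambda i:cv2.resize(i,(390,390),interpolation=cv2.INTER_CUBIC)
c=np.hstack([f(b[220:265,215:260]),f(t[220:265,215:260])])
d=cv2.resize(w[280:340,340:480],(480,206),interpolation=cv2.INTER_CUBIC)
cv2.imwrite("pics/c.png",np.vstack([c,cv2.copyMakeBorder(d,0,0,0,300,0)]))
E
```

```text
(no output)
```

View pics/c.png

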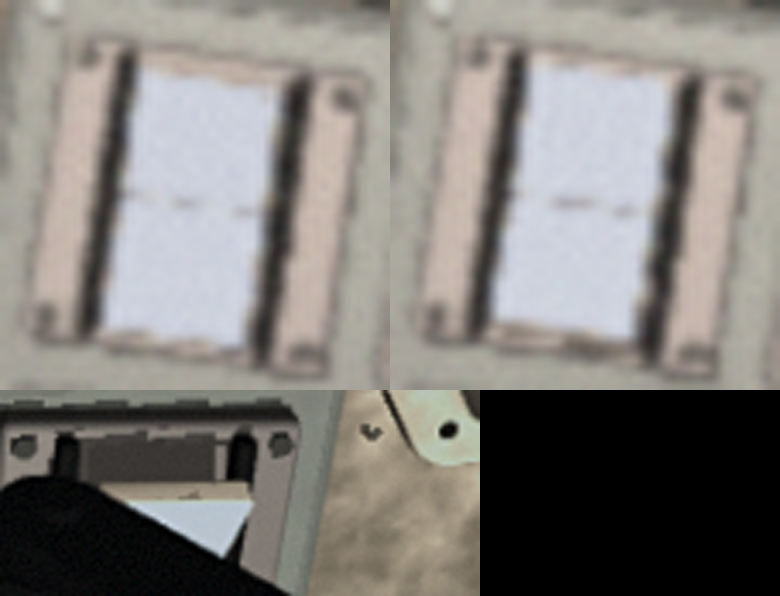

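The rocker is tipped over: its front wing now stands up (the wrist crop shows the dark gap under it) and the back wing reaches further out. Now I press the key.

Call:
{"fn": "drive_tool", "kwargs": {
  "series": [
    [[0,0,-18,0,0,0],[0,0,-36,0,0,0],[0,0,-42,0,0,0],[0,0,-45,0,0,0],[0,0,-48,0,0,0],[0,0,-51,0,0,0],[0,0,-51,0,0,0]]
  ]
}}

```text
time_s: 7.7
ee_pos: [0.4812, 0.0445, 0.0649]
eef_rot: [0.749, 0.663, 0.001, -0.0]
force: [-9.9, -0.4, 21.1]
finger_gap: -0.002
```

Call:
{"fn": "drive_tool", "kwargs": {
  "series": [
    [[0,0,20,0,0,0],[0,0,47,0,0,0],[0,0,47,0,0,0],[0,0,47,0,0,0],[40,-5,47,0,0,0],[74,-9,47,0,0,0],[74,-9,47,0,0,0]]
  ]
}}

```text
time_s: 8.57
ee_pos: [0.5559, 0.0348, 0.1089]
eef_rot: [0.749, 0.663, -0.001, 0.0]
force: [-0.6, -1.1, -0.3]
finger_gap: -0.003
```

```bash
python3 - <<'E'
from look import *
w=r.capture("wrist");print(r.get_obs()["ee_pos"])
p=[.5232,.0777,-.1231]
q=proj("wrist",world(p,[(-.0375,-.0375,.065)]))[0];print(q)
h=.015
for z in (.072,.065): print(z,proj("wrist",world(p,[(-.0375+a*h,-.0375+b*h,z) for a,b in((-1,-1),(-1,1),(1,1),(1,-1))])).round(1).tolist())
x,y=q.astype(int);y0=max(0,y-70)
cv2.imwrite("pics/k.png",cv2.resize(w[y0:y+130,x-90:x+160],None,fx=3,fy=3,interpolation=cv2.INTER_CUBIC));print(x-90,y0)
E
```

```text
[0.55459305 0.034883   0.10883321]
[281.45600097 116.66219045]
0.072 [[252.9, 87.3], [310.3, 87.3], [308.9, 145.3], [254.1, 145.3]]
0.065 [[253.9, 88.2], [309.1, 88.2], [307.8, 144.0], [255.0, 144.0]]
191 46
```

View pics/k.png

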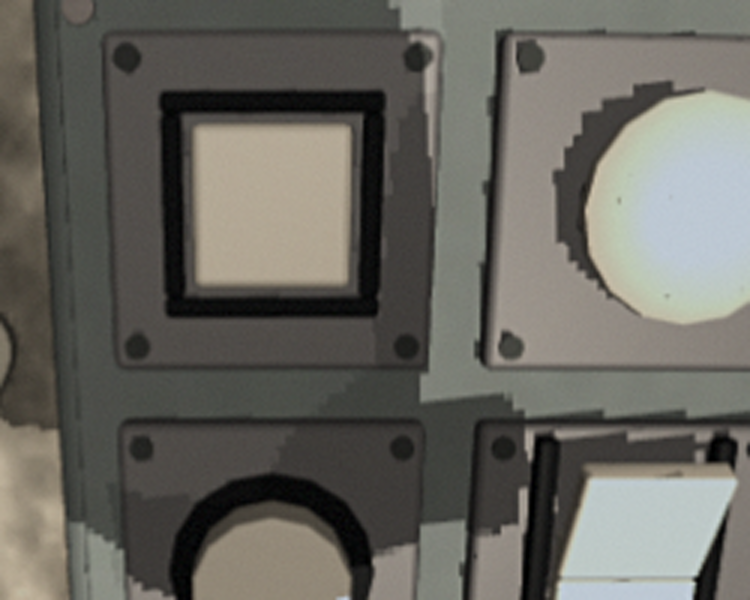

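The key sits low and flush in its frame, the rocker is over, and the dome is untouched. Now I press and hold the run button.

Call:
{"fn": "drive_tool", "kwargs": {
  "series": [
    [[0,0,-16,0,0,0],[0,0,-32,0,0,0],[0,0,-38,0,0,0],[0,0,-41,0,0,0],[0,0,-44,0,0,0],[0,0,-47,0,0,0],[0,0,-47,0,0,0],[0,0,-47,0,0,0],[0,0,-47,0,0,0]]
  ]
}}

```text
time_s: 9.75
ee_pos: [0.5549, 0.0355, 0.065]
eef_rot: [0.749, 0.663, 0.001, -0.0]
force: [-9.4, -0.3, 19.0]
finger_gap: -0.002
```

```bash
python3 - <<'E'
from look import *
w=r.capture("wrist");s=r.capture("scene");o=r.get_obs();print(o["time_s"],o["ee_pos"],o["force"])
x,y=proj("scene",[[.523,.076,.06]])[0].astype(int)
f=lambda i,h:cv2.resize(i,(400,300),interpolation=cv2.INTER_CUBIC)
cv2.imwrite("pics/end.png",np.hstack([f(w,0),f(s[y-75:y+75,x-100:x+100],0)]))
E
```

```text
9.85 [0.55487923 0.03551593 0.06494878] [-9.92376249  0.42460421 17.8727779 ]
```

View pics/end.png

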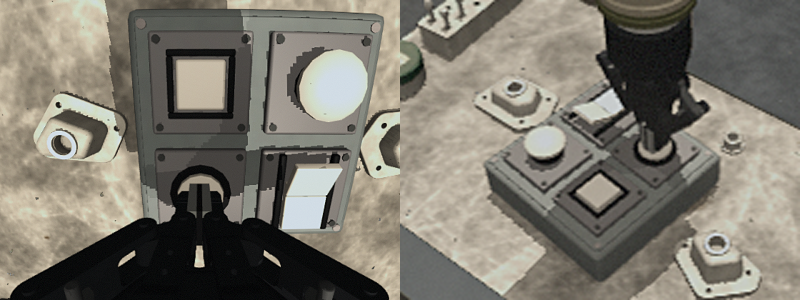

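The end picture shows the fingers holding the round button at left (200,185), the rocker over, the key in and the dome up. I'm handing in.

```bash
python3 -c "
from station import r
print(r.hand_in()); o=r.get_obs(); print(o['time_s'],o['ee_pos'],o['force'])"
```

```text
the job is handed in; nothing more can be done
None
the job is handed in; nothing more can be done
```

I tipped the rocker over, pushed the square key in, then pressed the round button down. The job was handed in at about 9.9 s with the fingers still holding the button; no verdict was reported.

- **Rocker:** the press ended at z = 0.0644 m with 20.7 N; a level wing would be at 0.0645 m. Later pictures show the front wing standing up.
- **Key:** it went to z = 0.0649 m with 21.1 N, and fully in would be 0.065 m. After the fingers lifted off, the close-up showed it sitting low in its frame.
- **Round button:** it was at z = 0.0649 m with about 18 N just before hand-in, and fully down would be 0.065 m.
- **Stop knob, castings and nuts:** I never touched them. The dome stands up and the castings look unmoved in the last pictures. One nut shows there and I did not check the other separately, though the fingers never went near the nuts.

Two things disagreed slightly:
- **Box corners:** the ones I marked in the top picture lay about 1–2 px (2–4 mm) inside the fitted corners, probably because the box edges are rounded. The control centres fitted to about 1 mm.
- **Sideways force:** each press against a stop also showed 8–10 N along -x, with no visible effect.

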